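# Stack the flange and collar on the post

## Robot

A 6-joint arm with a two-finger parallel gripper is mounted at the origin on a cart in front of the work surface, level with it; the furniture and walls round the work are solid. World frame = base frame: x ahead of the robot, y to its left, z up, the work surface at z = 0. Lengths are in m, angles in rad, forces in N, time in s.
With the tool pointing down it reaches from about 0.375 to 0.975 m from the base axis. Payload 3.8 kg.
Tool frame: the origin (TCP) lies at the very end of the fingers, on their centre line; the grasp point (between the pads) lies 19 mm behind it; z points along the fingers, y is the direction in which the jaws open and shut (so a half turn about z gives the same grasp; the last joint's range is limited). The gripper opens to 85 mm and grips with 20 to 120 N. Pads are 22 mm wide; open, the fingers measure 114 mm over their backs; the gripper's body (76 mm by 85 mm) begins 54 mm behind the grasp point. The pads swing forward as they close: fully open they stand 13 mm farther back than shut.
Start: joints at [-1.252, 0.264, 1.604, -0, 1.274, -0.037], TCP at [0.235, -0.633, 0.231] pointing down, gripper open.
Joint ranges: [-2.63, 2.63], [-0.94, 2.18], [0.31, 2.57], [-1.31, 4.45], [0, 2.66], [-2.55, 2.55]. Speed limits (rad/s): [2.57, 2.57, 3.14, 3.14, 3.14, 3.14].

## Interface

Orientations are given as a rotation vector (axis times angle).
In Python, from workcell import read_state, read_camera, camera_info, finish_job gives the robot as it stands. The module is installed in compiled form; this text tells all that it offers.
- The arm moves only by the tool play_rows, never from a script. Its argument "motion" is a list of rows, each a list of 5 numbers: the shift along the tool's x, y, z in units of 1000 mm (1.0 is 1000 mm), then the turn about the tool's z in units of 2 pi rad (1.0 is 2 pi rad), then the finger opening in mm, from 0 to 85.4. A call has 1 to 5 rows; each row shifts and turns the commanded pose from where the row before left it, along the tool's axes as they then stand; what a row does not reach is not made up. A row lasts 1/8 s, in which the tool goes at most 62.5 mm and 10.7 degrees, less where a joint would pass 70% of its speed; a pose out of reach is approached as far as the arm can. A call with a number of a shift or a turn outside -1 to 1 is refused whole. A call with a gripper value outside its range is refused whole. The fingers move at their own pace and stop on an object; "squeeze" is the grip in N (left out, the last holds). Time passes only in rows, so rows that do not move let the fingers close. It gives the time, the measured TCP pose, the force and the opening at its end, in the units of the state.
- read_state(): the state, without advancing time (a new reading comes with each control period).
- read_camera(name): name is "scene" or "top"; returns the picture (384x512x3 uint8, red, green, blue); there is no depth.
- camera_info(name): a dict with "intrinsics" (3x3 intrinsics, pixels), "dist_coeffs" ([k1, k2, p1, p2, k3] as OpenCV has them; the pictures are not rectified), "pose" (4x4, takes a point from camera to world coordinates). Camera axes: x right, y down, z forward; pixel columns grow to the right and rows downward; lengths in m; the calibration is good to about 2 mm. A picture is of the moment at which its call begins. camera_info takes no time and is no camera call.
- finish_job(): hands the job in, once; it reports no verdict.
The state is a dict: "time": time; "q": joint angles; "joint_vel": joint speeds; "joint_torque": joint torques, N m; "tool_pos": TCP position; "tcp_rot": TCP orientation; "wrist_force": force on the tool from outside, world axes, zero at the start; "torque": the same for the moment, N m; "width": opening from 0.0 (shut) to 1.0 (fully open).
Only numpy, scipy, OpenCV 4.12 (cv2) and the standard library are available. Lean on these libraries where they do the work, as an engineer would, in place of code of your own. Each camera call takes 0.05 s, during which the arm holds its last target. There are 200 camera calls.

## Task

Thread the two big-holed rings onto the upright stacking post in fitting order: first the broad thick flange, flat on the post's seat, then the collar, flat on top of the flange. Both must be fully home and let go; the thin washer and the narrow bush are not wanted.

Things in the scene. Friction and masses are not known exactly. Their poses are not given: they have to be found in the camera images.
- post_seat (a point): Seat centre of the fixed stacking post, on its axis, 18 mm above the table; z up. Dark round foot 76 mm across, 9 mm high; flat raised seat 46 mm across (top at this point); post 16 mm in diameter, its tip 44 mm above the seat, the last 8 mm tapered to 6 mm. Post and rings stand between a bench grinder (260 mm tall, on the right) and a low vice (left): come in from above the grinder.
- flange_center (a point): Centre of the flange: a loose, broad, thick plain steel ring lying flat on the table, outside diameter 58 mm, hole 30 mm right through, 14 mm thick (this point is half-way up, in the middle of the hole; z is the ring's axis). About 0.11 kg. Grip across its outside from above at any yaw. Not to be confused with the thin washer (48 mm across, 6 mm thick, small hole).
- collar_center (a point): Centre of the collar: a loose thin-walled steel ring standing with its axis upright on the table, outside diameter 40 mm, hole 30 mm right through, 24 mm tall (this point is half-way up, in the middle of the hole; z is the ring's axis). About 0.08 kg. Grip across its outside from above at any yaw. Not to be confused with the narrow bush (27 mm across, 30 mm tall, small hole).

How it is judged:
By the outcome, as a careful person would: the job done as asked, in the order asked, and still so for the second after the job is handed in, with the robot touching nothing.
It also fails if it takes over 61 s, if anything falls off the work surface, if the arm or the gripper's body presses on something with over 40 N, if the wrist force passes 120 N, or if a joint passes its speed limit or range.

## Working session

There is one attempt and no reset: what is moved stays moved. The work goes in short steps, Python scripts to look and compute and a tool call to move; the robot and the scene stay as the last step left them, time stands still between calls to the robot, and variables do not carry over. Pictures are saved under pics/ and viewed, about 8 in all and at most 12, crops included, and the job is handed in when it is done.

Besides the shell and the picture viewer there is one more tool, called after "Request:" as name([rows], argument=value, ...), one row to a line, values as JSON. play_rows: Moves the arm, as the interface text tells. Shifts and turns lie within -1 to 1; 1 stands for 1000 mm of shift or 2 pi rad of turn. Its arguments: {"type":"object","properties":{"motion":{"type":"array","items":{"type":"array","items":{"type":"number"}}},"squeeze":{"type":"number"}},"required":["motion"]}

```bash
mkdir -p pics; python3 - <<'E'
from workcell import *
import cv2,numpy as np
for n in("scene","top"):
    im=read_camera(n); cv2.imwrite(f"pics/{n}0.png",cv2.cvtColor(im,cv2.COLOR_RGB2BGR))
    c=camera_info(n); print(n,np.round(c["intrinsics"],1).tolist(),c["dist_coeffs"],np.round(c["pose"],3).tolist())
s=read_state(); print(s)
E
```

```text
scene [[390.6, 0.0, 254.5], [0.0, 390.6, 187.6], [0.0, 0.0, 1.0]] [0.04446162 0.         0.         0.         0.        ] [[-0.57, -0.602, 0.559, 0.076], [-0.822, 0.417, -0.389, 0.554], [0.001, -0.681, -0.732, 0.678], [0.0, 0.0, 0.0, 1.0]]
top [[464.1, 0.0, 257.4], [0.0, 464.1, 185.6], [0.0, 0.0, 1.0]] [-0.07132574  0.          0.          0.          0.        ] [[-0.009, -0.992, 0.124, 0.426], [-0.999, 0.014, 0.033, 0.221], [-0.034, -0.124, -0.992, 0.902], [0.0, 0.0, 0.0, 1.0]]
{'time': 0.1, 'q': array([-1.25189399e+00,  2.64701425e-01,  1.60522884e+00, -2.29935595e-05,
        1.27371611e+00, -3.68741378e-02]), 'joint_vel': array([ 0.00145881, -0.00208007, -0.00353879, -0.00061097,  0.0025641 ,
       -0.00022526]), 'joint_torque': array([ 1.13929404e-03, -5.16706216e+01, -3.68589056e+01,  4.79415871e-05,
        6.29158181e-03, -1.23350392e-05]), 'tool_pos': array([ 0.234915  , -0.6320983 ,  0.23007526]), 'tcp_rot': array([-3.09001684e+00, -5.55560806e-01,  4.87270317e-04]), 'wrist_force': array([-0.47496352,  0.13901144, -0.15205546]), 'torque': array([-0.0236003 , -0.03172931, -0.01331673]), 'width': 1.0051071784021646}
```

View pics/scene0.png

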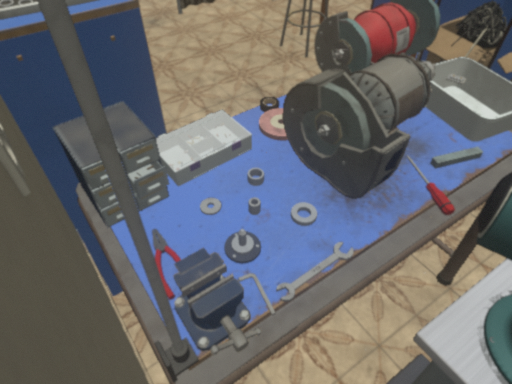

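View pics/top0.png

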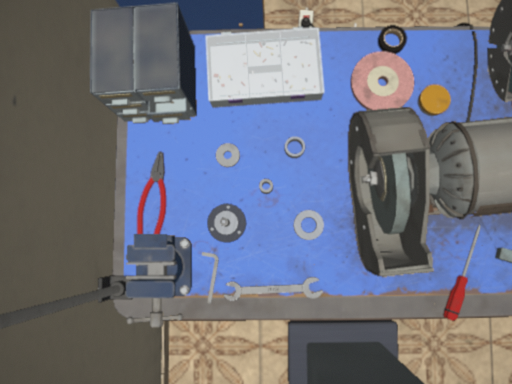

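The scene picture shows the flange near (304,213), collar (256,176) and post (242,245). In the top picture they are at flange (309,225), collar (295,147) and post (227,222). The bush (266,186) and washer (227,155) are the decoys.

```bash
cat > h.py <<'E'
from workcell import *
import cv2,numpy as np
from scipy.optimize import least_squares
def info(n):
    c=camera_info(n); return np.array(c["intrinsics"]),np.array(c["dist_coeffs"]),np.array(c["pose"])
def pix2w(n,uv,z):
    K,d,T=info(n); p=cv2.undistortPoints(np.array([[uv]],float),K,d)[0,0]
    r=T[:3,:3]@[p[0],p[1],1]; return T[:3,3]+r*(z-T[2,3])/r[2]
def w2pix(n,P):
    K,d,T=info(n); R=T[:3,:3].T
    return cv2.projectPoints(np.array(P,float).reshape(-1,3),cv2.Rodrigues(R)[0],-R@T[:3,3],K,d)[0][:,0]
def disc(c,r,z):
    a=np.linspace(0,2*np.pi,60,endpoint=False); return np.c_[c[0]+r*np.cos(a),c[1]+r*np.sin(a),0*a+z]
def sil(n,c,layers,shape,S=8):
    "anti-aliased silhouette of stacked discs (r,z0,z1) "
    m=np.zeros((shape[0],shape[1]),np.uint8)
    for r,z0,z1 in layers:
        p=np.r_[w2pix(n,disc(c,r,z0)),w2pix(n,disc(c,r,z1))].astype(np.float32)
        cv2.fillConvexPoly(m,np.round(cv2.convexHull(p)*16).astype(np.int32),255,cv2.LINE_AA,4)
    return m/255.
def bluemask(im):
    f=im.astype(float); return np.clip((( f[...,2]-f[...,0])-30)/50,0,1)
def fill(im):
    m=(bluemask(im)<.5).astype(np.uint8); return m
def centre(n,im,uv,layers,it=1,win=34):
    "centre whose outer silhouette best matches the non-blue blob"
    m=fill(im); k,l=cv2.connectedComponents(m)
    u,v=map(int,uv); w=l[v-win:v+win,u-win:u+win]; 
    ids=np.bincount(l[v-16:v+17,u-16:u+17][m[v-16:v+17,u-16:u+17]>0]); b=(l==ids.argmax()).astype(np.uint8)
    cs,_=cv2.findContours(b,cv2.RETR_EXTERNAL,cv2.CHAIN_APPROX_NONE)
    b=cv2.drawContours(np.zeros_like(b),cs,-1,1,-1)
    mo=cv2.moments(b,True); obs=np.array([mo["m10"],mo["m01"]])/mo["m00"]
    c=pix2w(n,obs,layers[0][1])[:2]
    def mom(c):
        s=cv2.moments(sil(n,c,layers,b.shape)); return np.array([s["m10"],s["m01"]])/s["m00"],s["m00"]
    for _ in range(4):
        p,A=mom(c); J=w2pix(n,[[*c,.01],[c[0]+.01,c[1],.01],[c[0],c[1]+.01,.01]])
        c=c+np.linalg.solve(((J[1:]-J[0])/.01).T,obs-p)
    return c,obs,mo["m00"],A
FL=[(.029,0,.014)];CO=[(.020,0,.024)];PO=[(.038,0,.009),(.023,.009,.018),(.008,.018,.054),(.003,.061,.062)]
E
python3 - <<'E'
from h import *
U={"scene":[(304,213),(256,176),(242,245)],"top":[(309,225),(295,147),(227,222)]}
for n in U:
    im=cv2.cvtColor(cv2.imread(f"pics/{n}0.png"),cv2.COLOR_BGR2RGB)
    for nm,uv,L in zip(("fl","co","po"),U[n],(FL,CO,PO)):
        c,o,a,A=centre(n,im,uv,L); print(n,nm,np.round(c,4),np.round(o,1),a,round(A))
E
```

```text
scene fl [0.4636 0.1527] [303.5 213.5] 507.0 581
scene co [0.6145 0.1773] [255.3 176.3] 268.0 313
scene po [0.469 0.311] [242.3 246.6] 927.0 1063
top fl [0.4617 0.1541] [308.2 224.5] 718.0 801
top co [0.6127 0.1779] [294.3 146.8] 351.0 421
top po [0.4674 0.3116] [226.3 222.6] 1148.0 1306
```

```bash
python3 - <<'E'
from h import *
print("grinder base/scene z0",np.round(pix2w("scene",(345,192),0),3),np.round(pix2w("scene",(300,150),0.03),3))
for z in(0,.1,.2,.26):print(z,[np.round(pix2w("top",p,z)[:2],3).tolist() for p in((349,140),(350,190),(375,272),(365,110))],"vice",np.round(pix2w("top",(192,240),z)[:2],3), "box",np.round(pix2w("top",(324,95),z)[:2],3))
print("bush,washer",np.round(pix2w("top",(266,186),.03),3),np.round(pix2w("top",(227,155),.006),3))
E
```

```text
grinder base/scene z0 [ 0.462  0.027 -0.   ] [0.612 0.044 0.03 ]
0 [[0.628, 0.069], [0.528, 0.07], [0.37, 0.028], [0.688, 0.035]] vice [0.434 0.379] box [0.721 0.115]
0.1 [[0.605, 0.086], [0.517, 0.087], [0.376, 0.049], [0.659, 0.055]] vice [0.433 0.362] box [0.688 0.127]
0.2 [[0.583, 0.103], [0.505, 0.104], [0.382, 0.07], [0.63, 0.076]] vice [0.433 0.344] box [0.655 0.139]
0.26 [[0.57, 0.113], [0.499, 0.114], [0.386, 0.083], [0.613, 0.088]] vice [0.432 0.334] box [0.636 0.146]
bush,washer [0.535 0.234 0.03 ] [0.6   0.31  0.006]
```

Request:
play_rows([
  [0,0,-0.03,-0.0278,76],
  [0,0,-0.03,-0.0278,76],
  [0,0,-0.03,-0.0278,76],
  [0,0,-0.03,-0.0278,76],
  [0,0,-0.03,-0.0278,76],
], squeeze=40)

```text
time: 0.72
tool_pos: [0.235, -0.6324, 0.3815]
tcp_rot: [-2.56, -1.818, -0.001]
wrist_force: [0.3, 0.4, -0.3]
width: 0.893
```

Request:
play_rows([
  [0,0,0,-0.0267,76],
  [0,0,0,-0.0267,76],
  [0.03,0.05,0,0,76],
  [0.03,0.05,0,0,76],
  [0.03,0.05,0,0,76],
])

```text
time: 1.35
tool_pos: [0.3867, -0.5426, 0.3805]
tcp_rot: [-2.228, -2.213, -0.0]
wrist_force: [0.6, 0.1, 0.5]
width: 0.891
```

Request:
play_rows([
  [0.04,0.04,0,0,76],
  [0.055,0.02,0,0,76],
  [0.06,0.01,0,0,76],
  [0.06,0,0,0,76],
  [0.06,0,0,0,76],
])

```text
time: 1.98
tool_pos: [0.4571, -0.267, 0.3806]
tcp_rot: [-2.227, -2.214, -0.0]
wrist_force: [1.0, 1.2, 0.3]
width: 0.889
```

Request:
play_rows([
  [0.06,0,0,0,76],
  [0.06,0,0,0,76],
  [0.06,0,0,0,76],
  [0.06,0,0,0,76],
  [0.06,0,0,0,76],
])

```text
time: 2.6
tool_pos: [0.4586, 0.0328, 0.381]
tcp_rot: [-2.229, -2.214, -0.0]
wrist_force: [1.5, 0.6, -0.2]
width: 0.892
```

Request:
play_rows([
  [0.06,0.004,0,0,76],
  [0.0606,0,0,0,76],
  [0,0,0.05,0,76],
  [0,0,0.05,0,76],
  [0,0,0.05,0,76],
])

```text
time: 3.22
tool_pos: [0.4634, 0.1519, 0.2295]
tcp_rot: [-2.227, -2.216, 0.0]
wrist_force: [0.1, 0.6, 0.8]
width: 0.888
```

Request:
play_rows([
  [0,0,0.05,0,76],
  [0,0,0.05,0,76],
  [0,0,0.05,0,76],
  [0,0,0.02,0,76],
  [0,0,0,0,76],
])

```text
time: 3.85
tool_pos: [0.4615, 0.1508, 0.0589]
tcp_rot: [-2.226, -2.213, 0.008]
wrist_force: [-0.3, 1.3, 0.4]
width: 0.893
```

```bash
python3 - <<'E'
from h import *
a=cv2.resize(read_camera("scene")[110:310,170:370],(600,600),interpolation=2)
b=cv2.resize(read_camera("top")[100:300,170:370],(600,600),interpolation=2)
im=cv2.resize(np.hstack([a,b]),(800,400)); cv2.imwrite("pics/a1.png",im[...,::-1])
s=read_state();print(s["tool_pos"],s["wrist_force"],s["time"])
for n in("scene","top"):print(w2pix(n,[s["tool_pos"]]))
E
```

```text
[0.46431743 0.15159775 0.06178923] [-0.09687691  0.27027249  0.41721836] 3.95
[[305.98542892 196.44432782]]
[[311.68781042 221.84277834]]
```

View pics/a1.png

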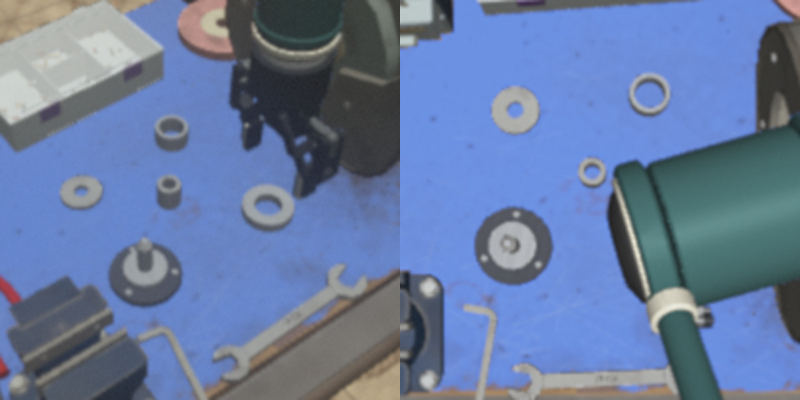

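The gripper is over the flange, with its fingers straddling it along x (scene crop fingertips at (303,190) and (248,145), ring at (268,206)). I can descend.

Request:
play_rows([
  [0.002,-0.001,0.02,0,76],
  [0,0,0.02,0,76],
  [0,0,0.01,0,76],
  [0,0,0.007,0,76],
  [0,0,0,0,76],
])

```text
time: 4.58
tool_pos: [0.4632, 0.1535, 0.0045]
tcp_rot: [2.228, 2.215, 0.0]
wrist_force: [-0.1, -0.5, -0.2]
width: 0.892
```

Request:
play_rows([
  [0,0,0,0,66],
  [0,0,0,0,50],
  [0,0,0,0,50],
  [0,0,0,0,50],
  [0,0,0,0,50],
])

```text
time: 5.2
tool_pos: [0.4634, 0.1537, 0.0057]
tcp_rot: [2.228, 2.215, 0.001]
wrist_force: [-2.3, -0.2, 7.5]
width: 0.65
```

Request:
play_rows([
  [0,0,0,0,50],
  [0,0,0,0,50],
  [0,0,0,0,50],
])

```text
time: 5.58
tool_pos: [0.4634, 0.1536, 0.0057]
tcp_rot: [2.228, 2.215, 0.001]
wrist_force: [-3.0, 0.2, 7.9]
width: 0.648
```

```bash
python3 - <<'E'
from h import *
im=cv2.resize(read_camera("scene")[150:250,240:360],(720,600),interpolation=2)
cv2.imwrite("pics/a2.png",im[...,::-1])
s=read_state();print(s["tool_pos"],s["wrist_force"],s["time"],s["width"])
E
```

```text
[0.46339711 0.15366588 0.00565008] [-3.41980918 -1.11003552  7.46481288] 5.625 0.6448548785603588
```

View pics/a2.png

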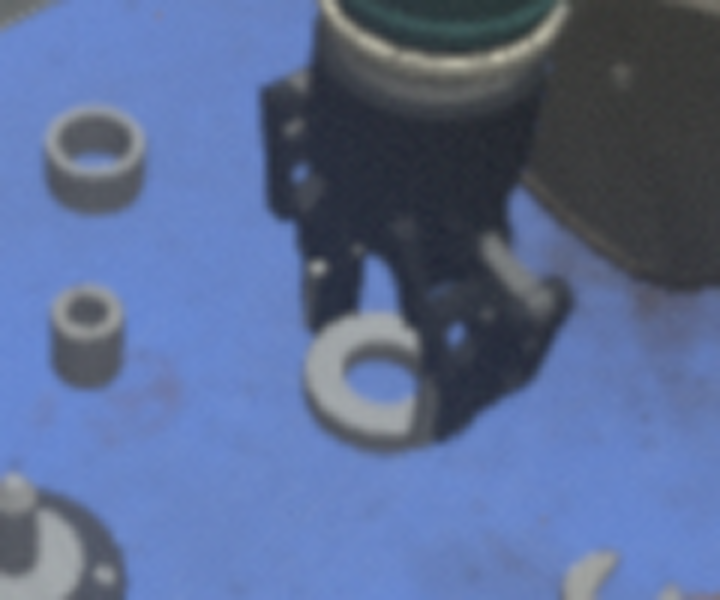

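The pads are on both sides of the flange, and the opening stopped at about 55 mm. I'll lift and check it is held.

Request:
play_rows([
  [0,0,0,0,45],
  [0,0,-0.005,0,45],
  [0,0,-0.025,0,45],
  [0,0,-0.04,0,45],
  [0,0,-0.04,0,45],
], squeeze=70)

```text
time: 6.25
tool_pos: [0.4624, 0.1533, 0.115]
tcp_rot: [-2.228, -2.214, 0.001]
wrist_force: [1.4, 0.6, -1.8]
width: 0.627
```

```bash
python3 - <<'E'
from h import *
im=cv2.resize(read_camera("scene")[110:250,220:388],(720,600),interpolation=2)
cv2.imwrite("pics/a3.png",im[...,::-1])
s=read_state();print(s["tool_pos"],s["tcp_rot"],s["wrist_force"],s["time"],s["width"])
E
```

```text
[0.46638338 0.15447178 0.12108521] [2.2252494  2.21170826 0.01164307] [0.58974    0.1612275  1.50762163] 6.3 0.6294363424913867
```

View pics/a3.png

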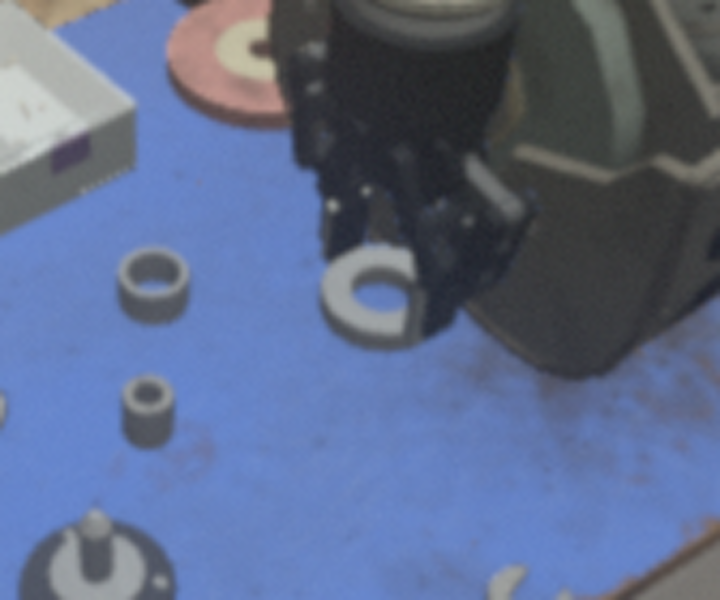

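The flange is held level and clear of the table, with the hole near crop (384,289). Next I'll carry it over the post, then check.

Request:
play_rows([
  [0.04,0.001,0,0,45],
  [0.04,0.001,0,0,45],
  [0.04,0.001,0,0,45],
  [0.037,0.002,0,0,45],
  [0,0,0.02,0,45],
])

```text
time: 6.92
tool_pos: [0.4707, 0.3141, 0.096]
tcp_rot: [2.225, 2.217, 0.009]
wrist_force: [-0.3, -0.4, -1.6]
width: 0.626
```

Request:
play_rows([
  [0,0,0.01,0,45],
  [0,0,0,0,45],
])

```text
time: 7.18
tool_pos: [0.4677, 0.3094, 0.0828]
tcp_rot: [-2.228, -2.214, 0.005]
wrist_force: [-0.3, -0.8, -1.3]
width: 0.626
```

```bash
python3 - <<'E'
from h import *
print("ring in hand",pix2w("scene",(309.6,177.4),.1265))
im=cv2.resize(read_camera("scene")[180:280,180:300],(720,600),interpolation=2)
s=read_state();print(s["tool_pos"],s["wrist_force"],s["time"],s["width"])
z=s["tool_pos"][2]+.0015
def draw(c,r,z,col):
    p=(w2pix("scene",disc(c,r,z))-[180,180]+.5)*6; cv2.polylines(im,[p.astype(np.int32)],True,col,1)
draw(s["tool_pos"],.029,z+.007,(255,0,0));draw(s["tool_pos"],.015,z+.007,(255,0,0))
draw((.4682,.3113),.038,.009,(0,255,0))
draw((.4682,.3113),.003,.062,(255,255,0))
cv2.imwrite("pics/a4.png",im[...,::-1])
E
```

```text
ring in hand [0.45829478 0.15557678 0.1265    ]
[0.46841485 0.30973384 0.08372513] [-0.42686057 -0.13718797 -0.97535282] 7.225 0.6293736331136247
```

View pics/a4.png

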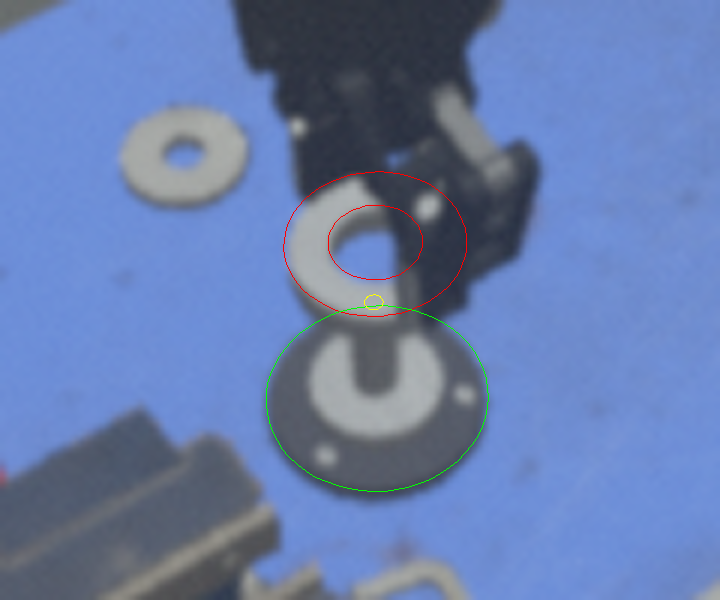

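The hole sits about 1 px (2–3 mm) toward −x of the commanded centre. The green and yellow post overlays match the foot. I'll shift +2.5 mm in x and lower onto the post, watching the force.

Request:
play_rows([
  [0.0015,0.0025,0,0,45],
  [0,0,0.012,0,45],
  [0,0,0.012,0,45],
  [0,0,0.011,0,45],
  [0,0,0,0,45],
])

```text
time: 7.85
tool_pos: [0.47, 0.3111, 0.0474]
tcp_rot: [-2.228, -2.214, 0.005]
wrist_force: [0.2, -0.0, -2.2]
width: 0.626
```

Request:
play_rows([
  [0,0,0.01,0,45],
  [0,0,0.008,0,45],
  [0,0,0.003,0,45],
  [0,0,0,0,45],
])

```text
time: 8.35
tool_pos: [0.4712, 0.3118, 0.0279]
tcp_rot: [-2.228, -2.215, 0.001]
wrist_force: [-0.4, -0.1, -1.3]
width: 0.628
```

Request:
play_rows([
  [0,0,0.002,0,45],
  [0,0,0.0015,0,45],
  [0,0,0,0,45],
])

```text
time: 8.72
tool_pos: [0.4714, 0.312, 0.0248]
tcp_rot: [2.228, 2.215, 0.0]
wrist_force: [0.5, 0.5, -1.1]
width: 0.627
```

Request:
play_rows([
  [0,0,0.001,0,45],
  [0,0,0.001,0,45],
  [0,0,0,0,45],
])

```text
time: 9.1
tool_pos: [0.4716, 0.3121, 0.0241]
tcp_rot: [2.228, 2.215, 0.0]
wrist_force: [-2.8, -2.4, 7.0]
width: 0.626
```

Contact came at TCP z 24 mm, as predicted for the seat. I'll release and rise.

Request:
play_rows([
  [0,0,0,0,66],
  [0,0,0,0,76],
  [0,0,0,0,76],
  [0,0,-0.02,0,76],
  [0,0,-0.04,0,76],
])

```text
time: 9.72
tool_pos: [0.4695, 0.3108, 0.081]
tcp_rot: [-2.227, -2.214, 0.008]
wrist_force: [0.3, 0.8, 0.4]
width: 0.89
```

Request:
play_rows([
  [0,0,-0.05,0,76],
  [0,0.03,0,0,70],
  [-0.025,0.05,0,0,65],
  [-0.05,0.03,0,0,60],
  [-0.05,0.03,0,0,60],
])

```text
time: 10.35
tool_pos: [0.6116, 0.185, 0.1326]
tcp_rot: [2.227, 2.216, 0.0]
wrist_force: [-0.6, -0.2, 0.2]
width: 0.701
```

```bash
python3 - <<'E'
from h import *
im=read_camera("scene"); t=read_camera("top")
s=read_state();print(s["tool_pos"],s["wrist_force"],s["time"],s["width"])
a=cv2.resize(im[150:290,190:330],(400,400),interpolation=2);b=cv2.resize(t[120:260,190:330],(400,400),interpolation=2)
def draw(g,n,o,c,r,z,col):
    p=(w2pix(n,disc(c,r,z))-o+.5)*400/140; cv2.polylines(g,[p.astype(np.int32)],True,col,1)
for g,n,o in((a,"scene",[190,150]),(b,"top",[190,120])):
    draw(g,n,o,(.4682,.3113),.029,.032,(255,0,0)); draw(g,n,o,(.6136,.1776),.02,.024,(255,0,0))
cv2.imwrite("pics/a5.png",np.hstack([a,b])[...,::-1])
E
```

```text
[0.61344934 0.18122253 0.13263104] [-0.0088341   0.89258364 -0.01381775] 10.45 0.702213342304755
```

View pics/a5.png

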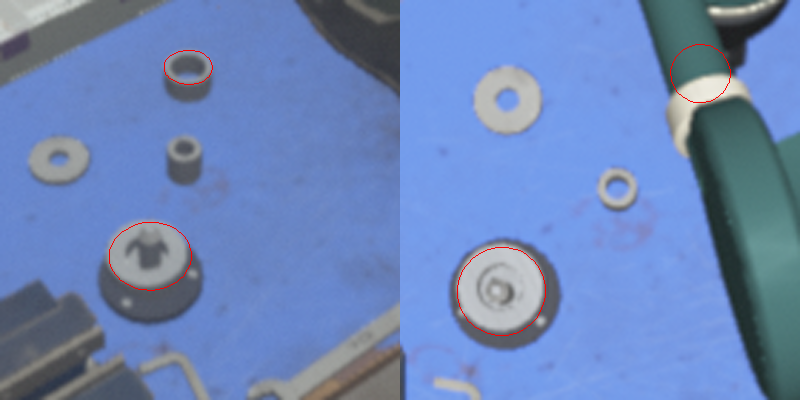

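The flange lies flat on the seat about 2 mm off axis: ring centre at top crop (500,287) against the predicted (501,291). The collar is undisturbed at scene crop (188,68). Next is the collar.

Request:
play_rows([
  [-0.003,0,0.03,0,60],
  [0,0,0.03,0,60],
  [0,0,0.02,0,60],
  [0,0,0,0,60],
  [0,0,0,0,60],
])

```text
time: 11.08
tool_pos: [0.6113, 0.1837, 0.0537]
tcp_rot: [2.227, 2.215, 0.002]
wrist_force: [-0.4, -0.7, 0.0]
width: 0.699
```

Request:
play_rows([
  [-0.006,0.0025,0,0,60],
  [0,0,0.015,0,60],
  [0,0,0.015,0,60],
  [0,0,0.009,0,60],
  [0,0,0,0,60],
])

```text
time: 11.7
tool_pos: [0.6116, 0.1768, 0.0119]
tcp_rot: [-2.227, -2.214, 0.004]
wrist_force: [0.1, -0.5, -0.3]
width: 0.7
```

Request:
play_rows([
  [0,0,0,0,46],
  [0,0,0,0,32],
  [0,0,0,0,32],
  [0,0,0,0,32],
  [0,0,0,0,32],
], squeeze=40)

```text
time: 12.32
tool_pos: [0.6137, 0.1772, 0.0145]
tcp_rot: [2.228, 2.214, 0.002]
wrist_force: [-0.6, 0.7, 2.5]
width: 0.442
```

Request:
play_rows([
  [0,0,-0.005,0,32],
  [0,0,-0.025,0,32],
  [0,0,-0.04,0,32],
  [0,0,-0.04,0,32],
  [0,0,0,0,32],
])

```text
time: 12.95
tool_pos: [0.616, 0.1778, 0.1283]
tcp_rot: [2.225, 2.212, 0.01]
wrist_force: [-0.1, 0.2, -1.4]
width: 0.436
```

Request:
play_rows([
  [0.034,-0.03,0,0,32],
  [0.034,-0.038,0,0,32],
  [0.034,-0.038,0,0,32],
  [0.032,-0.039,0,0,32],
  [0,0,0,0,32],
])

```text
time: 13.58
tool_pos: [0.4649, 0.313, 0.1219]
tcp_rot: [-2.222, -2.218, 0.006]
wrist_force: [0.0, -0.0, -0.1]
width: 0.439
```

Request:
play_rows([
  [0,0,0,0,32],
  [0,0,0,0,32],
])

```text
time: 13.82
tool_pos: [0.4695, 0.3111, 0.1233]
tcp_rot: [2.229, 2.213, -0.001]
wrist_force: [-0.4, -0.3, -0.1]
width: 0.439
```

```bash
python3 - <<'E'
from h import *
im=cv2.resize(read_camera("scene")[180:280,180:300],(720,600),interpolation=2)
s=read_state();print(s["tool_pos"],s["wrist_force"],s["time"],s["width"])
def draw(c,r,z,col):
    p=(w2pix("scene",disc(c,r,z))-[180,180]+.5)*6; cv2.polylines(im,[p.astype(np.int32)],True,col,1)
z=s["tool_pos"][2]-.0145
draw(s["tool_pos"],.02,z,(255,0,0));draw(s["tool_pos"],.02,z+.024,(255,0,0))
draw((.4682,.3113),.003,.062,(255,255,0))
cv2.imwrite("pics/a6.png",im[...,::-1])
E
```

```text
[0.46968042 0.31113198 0.12346256] [-0.33634316  0.20525314 -1.91135326] 13.875 0.4388463267755523
```

View pics/a6.png

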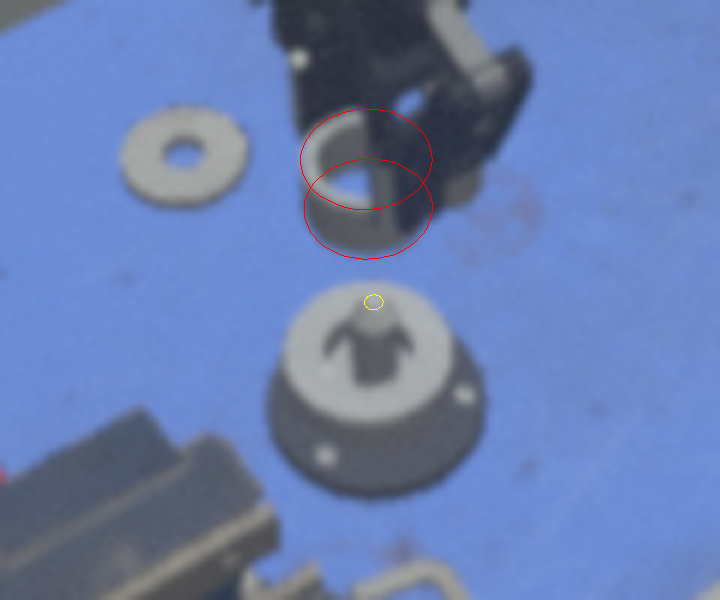

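The collar is held upright over the post: the overlay matches its left edge at 302 px and its top at 108 px. I'll lower it.

Request:
play_rows([
  [0,-0.001,0.02,0,32],
  [0,0,0.02,0,32],
  [0,0,0.012,0,32],
  [0,0,0.01,0,32],
  [0,0,0,0,32],
])

```text
time: 14.5
tool_pos: [0.4677, 0.3115, 0.061]
tcp_rot: [-2.228, -2.214, 0.002]
wrist_force: [0.7, -0.0, -1.3]
width: 0.439
```

Request:
play_rows([
  [0,0,0.006,0,32],
  [0,0,0.004,0,32],
  [0,0,0.002,0,32],
  [0,0,0,0,32],
])

```text
time: 15.0
tool_pos: [0.4678, 0.312, 0.0497]
tcp_rot: [-2.228, -2.215, 0.0]
wrist_force: [0.2, -1.0, -0.8]
width: 0.443
```

Request:
play_rows([
  [0,0,0.0015,0,32],
  [0,0,0.001,0,32],
  [0,0,0,0,32],
  [0,0,0,0,32],
])

```text
time: 15.5
tool_pos: [0.4679, 0.312, 0.0473]
tcp_rot: [-2.228, -2.215, -0.0]
wrist_force: [0.8, -0.8, -0.7]
width: 0.44
```

Request:
play_rows([
  [0,0,0.001,0,32],
  [0,0,0,0,32],
  [0,0,0,0,32],
])

```text
time: 15.88
tool_pos: [0.468, 0.312, 0.0464]
tcp_rot: [2.228, 2.215, 0.0]
wrist_force: [0.5, -0.3, -0.5]
width: 0.44
```

Request:
play_rows([
  [0,0,0.001,0,32],
  [0,0,0,0,32],
  [0,0,0,0,32],
])

```text
time: 16.25
tool_pos: [0.4681, 0.3121, 0.0464]
tcp_rot: [2.228, 2.215, 0.0]
wrist_force: [-2.0, -1.3, 7.6]
width: 0.441
```

Request:
play_rows([
  [0,0,0.001,0,32],
  [0,0,0,0,32],
  [0,0,0,0,32],
])

```text
time: 16.62
tool_pos: [0.4681, 0.3121, 0.0463]
tcp_rot: [2.228, 2.215, 0.0]
wrist_force: [-4.2, -2.3, 12.1]
width: 0.437
```

Contact came at TCP z 46.4 mm, as predicted. I'll release, rise and move clear.

Request:
play_rows([
  [0,0,-0.001,0,50],
  [0,0,0,0,62],
  [0,0,0,0,62],
  [0,0,-0.02,0,62],
  [0,0,-0.05,0,62],
])

```text
time: 17.25
tool_pos: [0.4653, 0.3104, 0.1125]
tcp_rot: [-2.227, -2.213, 0.012]
wrist_force: [-0.2, 0.1, -0.4]
width: 0.729
```

Request:
play_rows([
  [0,0,-0.05,0,62],
  [0,0,-0.05,0,62],
  [-0.05,0.05,-0.04,0,62],
  [-0.05,0.05,0,0,62],
  [-0.05,0.05,0,0,62],
])

```text
time: 17.88
tool_pos: [0.5954, 0.1834, 0.2469]
tcp_rot: [2.227, 2.215, 0.003]
wrist_force: [-0.0, 1.0, -0.2]
width: 0.73
```

Request:
play_rows([
  [0,0,0,0,62],
  [0,0,0,0,62],
  [0,0,0,0,62],
])

```text
time: 18.25
tool_pos: [0.593, 0.1853, 0.2457]
tcp_rot: [-2.226, -2.216, 0.001]
wrist_force: [-0.2, -0.8, -0.7]
width: 0.728
```

```bash
python3 - <<'E'
from h import *
im=read_camera("scene"); t=read_camera("top")
s=read_state();print(s["tool_pos"],s["wrist_force"],s["time"],s["width"],abs(s["joint_vel"]).max())
a=cv2.resize(im[190:290,190:290],(400,400),interpolation=2);b=cv2.resize(t[170:270,180:280],(400,400),interpolation=2)
def draw(g,n,o,c,r,z,col):
    p=(w2pix(n,disc(c,r,z))-o+.5)*4; cv2.polylines(g,[p.astype(np.int32)],True,col,1)
for g,n,o in((a,"scene",[190,190]),(b,"top",[180,170])):
    draw(g,n,o,(.4695,.312),.029,.032,(255,0,0)); draw(g,n,o,(.468,.312),.02,.056,(255,255,0))
cv2.imwrite("pics/a7.png",np.hstack([a,b])[...,::-1])
E
```

```text
[0.59310671 0.18550983 0.24601804] [ 0.58837908 -0.15720337  0.58694125] 18.35 0.7216680780016428 0.0027732126259293307
```

View pics/a7.png

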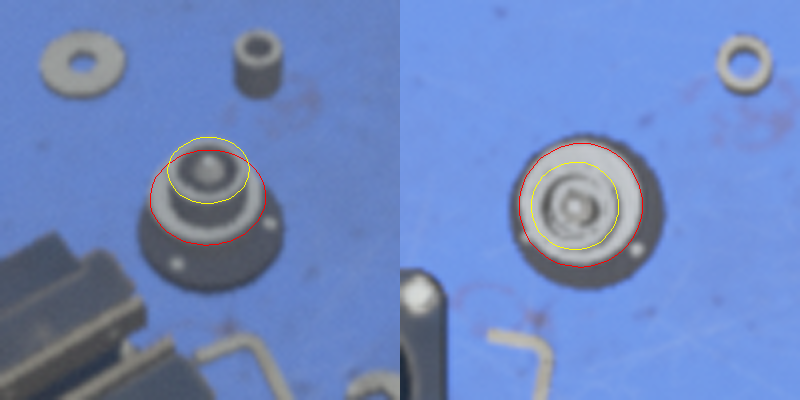

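The stack shows the collar flat on the flange and the flange flat on the seat, both matching overlays drawn at their fully seated heights. The post tip stands in the middle of the collar. The gripper is well clear.

```bash
python3 -c "from workcell import finish_job; print(finish_job())"
```

```text
the job is handed in; nothing more can be done
None
```

The flange is flat on the post's seat with the collar flat on top of it. Both are let go, and I handed the job in at about 18 s. The washer and the bush were never touched.

- **Seating:** Both rings made contact at the tool heights predicted for fully home: 24 mm for the flange and 46 mm for the collar. The pushes I read were about 12 N at most.
- **Final pictures:** Both cameras show the rings level and within about 1–2 mm of outlines drawn at their seated heights. The arm is still and well clear, and the wrist force reads about zero.
- **What disagreed:**
  - The grip opening read about 2.5 mm under the true ring diameters.
  - One camera estimate put the flange 3–5 mm off centre in the grip. I shifted it 2.5 mm for that, and it landed about 2 mm off the post's axis, well within the hole's 7 mm clearance.

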